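# Find the slip angle of a sample tin on the tilting ramp

## Robot

A 6-joint arm with a two-finger parallel gripper is mounted at the origin on a cart in front of the work surface, level with it; the furniture and walls round the work are solid. World frame = base frame: x ahead of the robot, y to its left, z up, the work surface at z = 0. Lengths are in mm, angles in rad, forces in N, time in s.
With the tool pointing down it reaches from about 275 to 1000 mm from the base axis. Payload 8.4 kg.
Tool frame: the origin (TCP) lies midway between the tips of the shut fingers; the grasp point (between the pads) lies robot.pinch_z behind it (robot.pinch_z is the distance from the TCP to the grasp point, in mm); z points along the fingers, y is the direction in which the jaws open and shut (so a half turn about z gives the same grasp; the last joint's range is limited). The gripper opens to 85 mm and grips with 20 to 120 N. Pads are 22 mm wide; open, the fingers measure 114 mm over their backs; the gripper's body (76 mm by 85 mm) begins 54 mm behind the grasp point. The pads swing forward as they close: fully open they stand 13 mm farther back than shut.
Start: joints at [-1.23, 0.353, 1.633, -0, 1.155, -0.002], TCP at [210.077, -588.639, 205.681] pointing down, gripper open.
Joint ranges: [-2.63, 2.63], [-0.92, 2.1], [0.06, 2.66], [-1.3, 4.44], [0, 2.69], [-3.02, 3.02]. Speed limits (rad/s): [2.22, 2.22, 2.79, 3.14, 3.14, 3.14].

## Interface

Orientations are given as a rotation vector (axis times angle).
In Python, from plant import get_obs, get_image, camera_model, robot, find_in, regions_of gives the robot as it stands.
- The arm moves only by the tool arm_command, never from a script. Its argument "targets" is one flat list of numbers, 7 for each row, row after row: the shift along the tool's x, y, z in cm, then the turn, a rotation vector about the tool's x, y, z in degrees, then the finger opening in cm, from 0 to 8.54. In form: [dx, dy, dz, rx, ry, rz, gripper, dx, dy, dz, rx, ry, rz, gripper, ...]. A call has 1 to 10 rows; each row shifts and turns the commanded pose from where the row before left it, along the tool's axes as they then stand; what a row does not reach is not made up. A row lasts 1/10 s, in which the tool goes at most 50 mm and 8.59 degrees, less where a joint would pass 70% of its speed; a pose out of reach is approached as far as the arm can. A call with a gripper value outside its range is refused whole. The fingers move at their own pace and stop on an object; "squeeze" is the grip in N (left out, the last holds). Time passes only in rows, so rows that do not move let the fingers close. It gives the time, the measured TCP pose, the force and the opening at its end, in the units of the state.
- get_obs(): the state, without advancing time (a new reading comes with each control period).
- get_image(name): name is "scene" or "top" or "wrist"; returns the picture (480x640x3 uint8, red, green, blue); there is no depth.
- camera_model(name): a dict with "fx", "fy", "cx", "cy" (pixels), "k1" (the pictures are not rectified: a ray, as slopes to the right and down, at radius r is drawn at 1 + k1 r^2 times it, then the intrinsics apply), "R" (3x3) and "t" (3): a world point X has camera coordinates R X + t. Camera axes: x right, y down, z forward; pixel columns grow to the right and rows downward; lengths in mm; the calibration is good to about 2 mm. A picture is of the moment at which its call begins: read the wrist's pose just before it. camera_model takes no time and is no camera call; for the wrist camera it gives the pose at the moment of the call.
- robot.job_done(): hands the job in, once; it reports no verdict.
Trained networks look in the newest picture that a camera, given by its name, has taken for a name from the list of things; names that differ only in an ending like _2 or _b are one class to them, and where a whole thing is asked for, a point or a joint stands for the part that bears it (a point fixed in the world has none). Each returns a list of dicts, best first, with "conf" (0 to 1); they miss things now and then, are a little off and sometimes report something else, mostly with a low value. They report only what shows in the picture. A call takes as long as a camera call. They do not tell look-alikes from the thing itself.
- find_in(name, camera): "at" ([x, y, z] in mm, in world coordinates, good to about 4 mm: the middle of the surface that is visible of it).
- regions_of(name, camera): "mask" (480x640 bool, what is visible of it).
The state is a dict: "time": time; "joint_pos": joint angles; "qd": joint speeds; "tau": joint torques, N m; "ee_pos": TCP position; "orientation": TCP orientation; "contact_force": force on the tool from outside, world axes, zero at the start; "torque": the same for the moment, N m; "finger_gap": opening from 0.0 (shut) to 1.0 (fully open).
Only numpy, scipy, OpenCV 4.12 (cv2) and the standard library are available. Lean on these libraries where they do the work, as an engineer would, in place of code of your own. Each camera call takes 0.05 s, during which the arm holds its last target. There are 200 camera calls.

## Task

Lift the free end of the tester's hinged ramp (it has a red bar for this) bit by bit until the lidded white tin lets go and slides down its lane to the blue stop, then let go and leave the ramp standing tilted so that the angle can be read on the scale. The rubber stopper in the other lane is the control and must not slide down too, so lift no further once the tin slips. Do not touch the tin or the stopper.

Things in the scene. Friction and masses are not known exactly. Their poses are not given: they have to be found in the camera images.
- ramp (a joint): tilt of the ramp, rad: 0 level, grows as the free end is lifted, limit 0.9. Stiff hinge: it stays where left; lifting takes about 10 N at the bar. Dark steel plate 150 mm wide, 235 long, two lanes 69 mm wide between blue rails 8 to 10 mm high; fixed base, white arc scale on the far side. The tin slips somewhere between 0.2 and 0.45 rad, the stopper at least 0.15 rad later
- ramp_handle (a point): middle of the red bar at the free (left) end: round, 12 mm thick, 94 long, 49 clear of the plate, 57 above the bare worktop when level; it turns between the fingers as the ramp tilts. Turns with the ramp: x along bar and hinge, y up the ramp, z square to it. In this frame: hinge axis at y -290, z -12 mm; face of the blue stop y -278; plate's top z -6
- lidded_tin: closed round white tin with a lid, 58 mm across, 34 mm high, about 45 g, standing in either lane with its centre 110 to 140 mm from the bar; origin at the centre of its underside, z along its axis. Against the stop its origin is at y = -249 mm in the handle's frame
- rubber_stopper: red-brown tapered rubber stopper, 31 mm across the top, 25 mm high, standing in the other lane with its centre 110 to 140 mm from the bar; origin at the centre of its underside, z along its axis
Not all that is in view belongs to the job. What is shaped like the rubber_stopper but purple or turquoise is not meant.

How it is judged:
By the outcome, as a careful person would: the job done as asked, in the order asked, and still so for the second after the job is handed in, with the robot touching nothing.
It also fails if it takes over 48 s, if anything falls off the work surface, if the arm or the gripper's body presses on something with over 40 N, if the wrist force passes 120 N, or if a joint passes its speed limit or range.

## Working session

There is one attempt and no reset: what is moved stays moved. The work goes in short steps, Python scripts to look and compute and a tool call to move; the robot and the scene stay as the last step left them, time stands still between calls to the robot, and variables do not carry over. Pictures are saved under pics/ and viewed, about 8 in all and at most 12, crops included, and the job is handed in when it is done.

Besides the shell and the picture viewer there is one more tool, called after "Emit:" as name(argument=value, ...) on one line, values as JSON. arm_command: Moves the arm, as the interface text tells. Its arguments: {"type":"object","properties":{"targets":{"type":"array"},"squeeze":{"type":"number"}},"required":["targets"]}

```bash
mkdir -p pics; ls; python3 - <<'E'
from plant import *
import cv2,numpy as np
o=get_obs();print({k:np.round(v,3) for k,v in o.items()}, robot.pinch_z)
for c in("scene","top"):
    im=get_image(c);cv2.imwrite(f"pics/{c}0.png",im[...,::-1])
    for n in("ramp_handle","ramp","lidded_tin","rubber_stopper"):
        try: print(c,n,[(np.round(d["at"]),round(d["conf"],2)) for d in find_in(n,c)])
        except Exception as e: print(n,e)
E
```

```text
pics
{'time': np.float64(0.0), 'joint_pos': array([-1.23 ,  0.354,  1.634, -0.   ,  1.155, -0.002]), 'qd': array([-0.002, -0.002, -0.001,  0.001,  0.   ,  0.   ]), 'tau': array([-2.0000e-03, -6.0525e+01, -3.4206e+01, -0.0000e+00,  9.0000e-03,
        0.0000e+00]), 'ee_pos': array([ 209.912, -588.163,  204.985]), 'orientation': array([-3.094, -0.536,  0.   ]), 'contact_force': array([-0.907, -0.269, -0.368]), 'torque': array([-0.019, -0.   , -0.   ]), 'finger_gap': np.float64(1.001)} 18.700000000000003
scene ramp_handle [(array([561.,  -2.,  52.]), 0.6)]
scene ramp [(array([562.,  -4.,  52.]), 0.73)]
scene lidded_tin [(array([514.,   4.,  80.]), 0.7)]
scene rubber_stopper [(array([624., 194.,  20.]), 0.89), (array([583.,  27.,  72.]), 0.75), (array([496., 211.,  20.]), 0.67)]
top ramp_handle [(array([562., -29.,  50.]), 0.67)]
top ramp [(array([563., -34.,  52.]), 0.94)]
top lidded_tin [(array([520.,  -1.,  85.]), 0.61)]
top rubber_stopper [(array([632., 195.,  22.]), 0.79), (array([593.,  28.,  76.]), 0.78), (array([499., 209.,  22.]), 0.65), (array([729., -38.,  24.]), 0.63)]
```

View pics/top0.png

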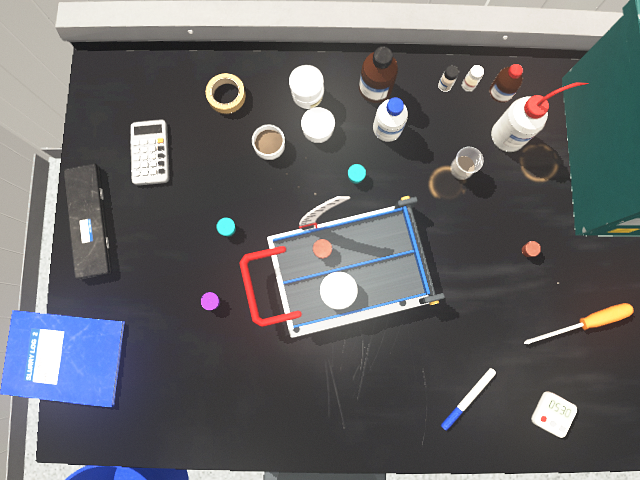

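View pics/scene0.png

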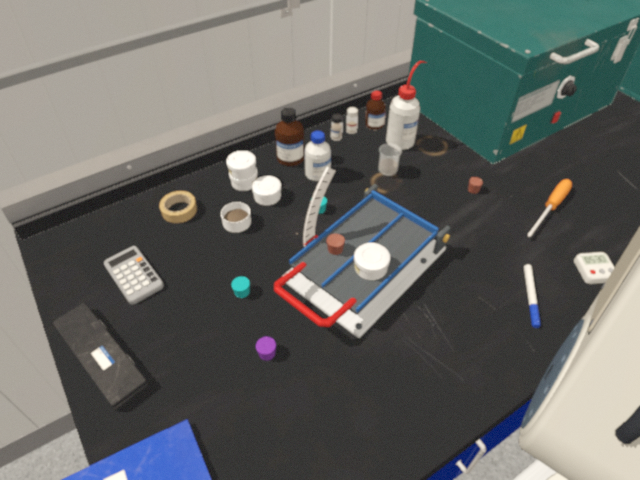

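The job's stopper is the one standing on the ramp, at top (322,248), and the tin is at (338,290). The red-brown stopper at (532,249) and the purple and turquoise caps lie on the bench, so they are not meant. The red bar runs from about (245,260) to (260,322).

```bash
cat > h.py <<'E'
from plant import *
import cv2,numpy as np
from scipy.spatial.transform import Rotation as R
def ray(c,px,m=None):
    m=m or camera_model(c);K=np.array([[m["fx"],0,m["cx"]],[0,m["fy"],m["cy"]],[0,0,1]])
    d=np.array([(px[0]-m["cx"])/m["fx"],(px[1]-m["cy"])/m["fy"]]);s=d.copy()
    for _ in range(20): s=d/(1+m["k1"]*(s@s))
    Rm=np.array(m["R"]);return -Rm.T@np.array(m["t"]),Rm.T@np.array([*s,1])
def onz(c,px,z):
    o,d=ray(c,px);return o+d*(z-o[2])/d[2]
def proj(c,X):
    m=camera_model(c);p=np.array(m["R"])@X+np.array(m["t"]);s=p[:2]/p[2];s=s*(1+m["k1"]*(s@s))
    return s[0]*m["fx"]+m["cx"],s[1]*m["fy"]+m["cy"]
def delta(pos,Rt):
    "tool-frame shift (cm) and turn (deg) from measured pose to target"
    o=get_obs();R0=R.from_rotvec(o["orientation"])
    return np.round(R0.inv().apply(np.array(pos)-o["ee_pos"])/10,2),np.round(np.degrees((R0.inv()*Rt).as_rotvec()),1)
E
python3 - <<'E'
from h import *
im=get_image("top").astype(int)
red=((im[...,0]>130)&(im[...,1]<60)&(im[...,2]<60)).astype(np.uint8)
red[:, :235]=0;red[:,305:]=0;red[:240]=0;red[340:]=0
ys,xs=np.nonzero(red)
# bar points: leftmost red per row between the corners
pts=[]
for r in range(268,317):
    c=xs[ys==r]
    if len(c): 
        c=c[c<c.min()+14]; pts.append(onz("top",(c.mean(),r),57)[:2])
pts=np.array(pts);vx,vy,x0,y0=cv2.fitLine(pts.astype(np.float32),cv2.DIST_L2,0,.01,.01).ravel()
print("bar dir",vx,vy,"pt",x0,y0)
print("all red extents", xs.min(),xs.max(),ys.min(),ys.max())
for n,p,z in(("c1",(244,259),57),("c2",(260,323),57),("hingeFar",(408,207),45),("hingeNear",(430,297),45),("tin",(339,291),85),("stopper",(322,248),76)):
    print(n,onz("top",p,z).round(1))
q=R.from_rotvec(get_obs()["orientation"]).as_matrix();print(q.round(3))
E
```

```text
bar dir 0.9666495 0.256103 pt 518.0311 134.69008
all red extents 246 289 254 326
c1 [570.7 150.8  57. ]
c2 [467.  121.1  57. ]
hingeFar [ 665.5 -121.9   45. ]
hingeNear [ 514.  -156.9   45. ]
tin [518.9  -4.6  85. ]
stopper [588.3  23.1  76. ]
[[ 0.942  0.336 -0.   ]
 [ 0.336 -0.942 -0.   ]
 [-0.     0.    -1.   ]]
```

Emit:
arm_command(targets=[2.67,-2.89,0,0,0,0,5,2.67,-2.89,0,0,0,0,5,2.67,-2.89,0,0,0,0,5,2.67,-2.89,0,0,0,0,5,2.67,-2.89,0,0,0,0,5,2.67,-2.89,0,0,0,0,5,2.67,-2.89,0,0,0,0,5,2.67,-2.89,0,0,0,0,5,2.67,-2.89,0,0,0,0,5,2.67,-2.89,0,0,0,0,5], squeeze=20)

```text
time: 1.55
ee_pos: [364.8, -225.3, 206.0]
orientation: [3.095, 0.535, 0.001]
contact_force: [0.5, 0.5, 0.7]
finger_gap: 0.59
```

Emit:
arm_command(targets=[2.67,-2.89,0,0,0,0,5,2.67,-2.89,0,0,0,0,5,2.67,-2.89,0,0,0,0,5,2.67,-2.89,0,0,0,0,5,2.67,-2.89,0,0,0,0,5,2.67,-2.89,0,0,0,0,5,2.67,-2.89,0,0,0,0,5,2.67,-2.89,0,0,0,0,5,2.67,-2.89,0,0,0,0,5,2.67,-2.89,0,0,0,4.8,5])

```text
time: 2.55
ee_pos: [519.2, 136.9, 205.9]
orientation: [3.115, 0.405, 0.001]
contact_force: [1.3, -0.2, -0.1]
finger_gap: 0.585
```

Emit:
arm_command(targets=[0,0,2.5,0,0,0,5,0,0,2.5,0,0,0,5,0,0,0,0,0,0,5])

```text
time: 2.85
ee_pos: [516.5, 135.0, 152.9]
orientation: [3.114, 0.407, -0.009]
contact_force: [-0.8, -0.2, 0.5]
finger_gap: 0.587
```

```bash
python3 - <<'E'
from h import *
o=get_obs();print(o["time"],o["ee_pos"].round(1),R.from_rotvec(o["orientation"]).as_matrix().round(3),o["joint_pos"].round(2))
im=get_image("wrist");a=np.ascontiguousarray(im[...,::-1])
u=np.array([-.256,.967,0]);b=np.array([.967,.256,0]);c=np.array([518.5,135,57])
for k in(-47,0,47):
    p=proj("wrist",c+k*b);print(k,np.round(p));cv2.circle(a,tuple(int(v) for v in p),4,(0,255,0),-1)
cv2.imwrite("pics/w1.png",a)
E
```

```text
2.85 [516.5 135.  152.9] [[ 0.966  0.257 -0.005]
 [ 0.257 -0.966 -0.001]
 [-0.005 -0.    -1.   ]] [0.25 0.27 1.88 0.   1.   1.56]
-47 [323. 299.]
0 [323. 236.]
47 [323. 166.]
```

View pics/w1.png

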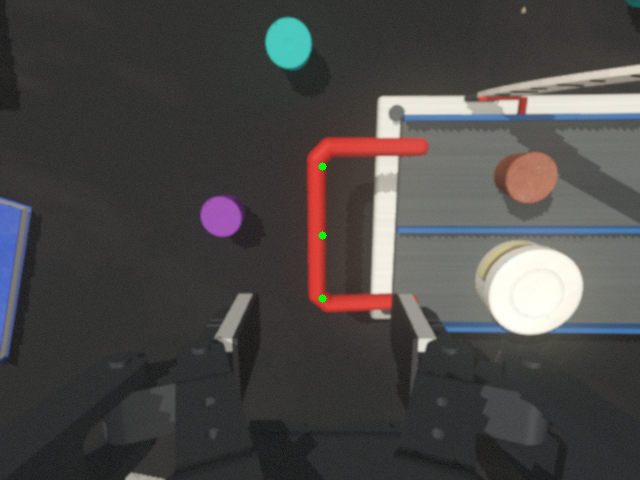

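The bar in the wrist picture is centred near (317,227), against the predicted (323,236). I'll correct by about 4 mm outward and 6 mm along the bar. The stopper is in the far lane at (527,178) and the tin in the near lane at (530,288).

Emit:
arm_command(targets=[0.76,-0.35,2,0,0,0,5,0,0,3,0,0,0,5,0,0,3,0,0,0,5,0,0,2,0,0,0,5,0,0,1.5,0,0,0,5,0,0,0,0,0,0,5])

```text
time: 3.5
ee_pos: [524.9, 140.1, 40.3]
orientation: [3.115, 0.405, -0.002]
contact_force: [0.7, 0.1, 1.3]
finger_gap: 0.585
```

```bash
python3 - <<'E'
from h import *
o=get_obs();print(o["time"],o["ee_pos"].round(1),o["contact_force"].round(1))
im=get_image("wrist");cv2.imwrite("pics/w2.png",im[...,::-1])
E
```

```text
3.5 [524.9 140.1  40.3] [0.7 0.1 1.3]
```

View pics/w2.png

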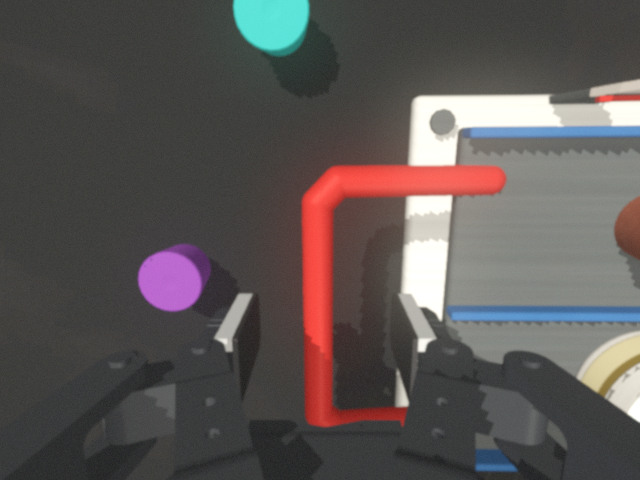

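Bar at column 318, jaws centred at 328 and nothing in between, so I shift 3.5 mm outward and close.

Emit:
arm_command(targets=[0,-0.35,0,0,0,0,5,0,0,0,0,0,0,3,0,0,0,0,0,0,1,0,0,0,0,0,0,0.5,0,0,0,0,0,0,0.5,0,0,0,0,0,0,0.5,0,0,0,0,0,0,0.5], squeeze=25)

```text
time: 4.25
ee_pos: [524.3, 143.9, 40.7]
orientation: [3.115, 0.406, -0.0]
contact_force: [0.2, 0.1, 0.0]
finger_gap: 0.054
```

```bash
python3 - <<'E'
from h import *
o=get_obs();print(o["time"],o["ee_pos"].round(1),o["contact_force"].round(1),o["finger_gap"]*85.4)
im=get_image("top");cv2.imwrite("pics/t3.png",im[...,::-1])
for c in("top","scene"):
    get_image(c)
    for n in("lidded_tin","rubber_stopper"): print(c,n,[(np.round(d["at"]),round(d["conf"],2)) for d in find_in(n,c)])
a,r=290,12;th0=np.arctan2(12,290);L=np.hypot(290,12)
for t in np.arange(0,.5,.02): print(round(t,2),round((L*np.cos(th0)-L*np.cos(t+th0))/10,2),round((L*np.sin(t+th0)-12)/10,2),end=' | ')
E
```

```text
4.25 [524.3 143.9  40.7] [0.2 0.1 0. ] 4.5998815269138635
top lidded_tin [(array([521.,  -2.,  83.]), 0.79)]
top rubber_stopper [(array([724., -37.,  25.]), 0.78), (array([592.,  27.,  77.]), 0.66), (array([492., 208.,  26.]), 0.51)]
scene lidded_tin [(array([513.,   1.,  81.]), 0.85)]
scene rubber_stopper [(array([494., 214.,  20.]), 0.89), (array([623., 194.,  21.]), 0.85), (array([582.,  28.,  75.]), 0.68)]
0.0 0.0 0.0 | 0.02 0.03 0.58 | 0.04 0.07 1.16 | 0.06 0.12 1.74 | 0.08 0.19 2.31 | 0.1 0.26 2.89 | 0.12 0.35 3.46 | 0.14 0.45 4.04 | 0.16 0.56 4.6 | 0.18 0.68 5.17 | 0.2 0.82 5.74 | 0.22 0.96 6.3 | 0.24 1.12 6.86 | 0.26 1.28 7.42 | 0.28 1.46 7.97 | 0.3 1.65 8.52 | 0.32 1.85 9.06 | 0.34 2.06 9.6 | 0.36 2.28 10.14 | 0.38 2.51 10.67 | 0.4 2.76 11.2 | 0.42 3.01 11.72 | 0.44 3.27 12.24 | 0.46 3.55 12.75 | 0.48 3.83 13.26 |
```

```bash
python3 - <<'E'
from h import *
im=get_image("wrist");cv2.imwrite("pics/w3.png",im[...,::-1])
E
```

```text
(no output)
```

View pics/w3.png

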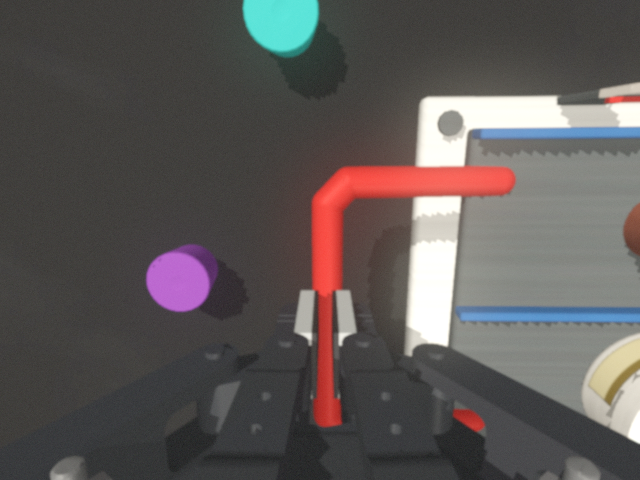

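```bash
python3 - <<'E'
from h import *
m=camera_model("wrist");C=-np.array(m["R"]).T@np.array(m["t"]);print(m["fx"],C.round(1),np.array(m["R"]).round(2),get_obs()["ee_pos"])
im=get_image("wrist").astype(int)
red=(im[...,0]>140)&(im[...,1]<90)&(im[...,2]<90)
for r in(225,250,275):
    c=np.nonzero(red[r,280:380])[0]+280
    for z in(20,30,40,57):
        a,b=onz("wrist",(c.min()-.5,r),z),onz("wrist",(c.max()+.5,r),z);print(r,c.min(),c.max(),z,np.linalg.norm(a-b).round(1),((a+b)/2).round(1))
E
```

```text
396.95040797836214 [589.6 159.6 208.7] [[ 0.26 -0.97  0.  ]
 [-0.93 -0.25  0.26]
 [-0.25 -0.07 -0.96]] [524.27598365 143.94115902  40.67661703]
225 312 342 20 15.1 [549.7 147.8  20. ]
225 312 342 30 14.3 [551.9 148.5  30. ]
225 312 342 40 13.5 [554.  149.1  40. ]
225 312 342 57 12.1 [557.6 150.1  57. ]
250 312 341 20 14.8 [537.5 144.8  20. ]
250 312 341 30 14.0 [540.2 145.6  30. ]
250 312 341 40 13.3 [543.  146.4  40. ]
250 312 341 57 11.9 [547.7 147.7  57. ]
275 312 341 20 15.1 [524.8 141.4  20. ]
275 312 341 30 14.3 [528.3 142.4  30. ]
275 312 341 40 13.5 [531.7 143.4  40. ]
275 312 341 57 12.1 [537.5 145.   57. ]
```

Emit:
arm_command(targets=[0,0,0,0,0,0,0,0,0,0,0,0,0,0,0,0,0,0,0,0,0,0,0,0,0,0,0,0])

```text
time: 5.1
ee_pos: [524.3, 143.9, 40.7]
orientation: [-3.115, -0.406, 0.0]
contact_force: [-0.2, 0.0, 0.5]
finger_gap: 0.0
```

```bash
python3 - <<'E'
from h import *
import cv2
u=np.array([-.256,.967]);b=np.array([.967,.256])
w=get_image("wrist");cv2.imwrite("pics/w4.png",w[...,::-1]);im=w.astype(int)
t=cv2.imread("pics/top0.png")[...,::-1].astype(int); s=cv2.imread("pics/scene0.png")[...,::-1].astype(int)
def red(i): return (i[...,0]>120)&(i[...,1]<90)&(i[...,2]<90)
rw,rt=red(im),red(t)
cw=[(np.nonzero(rw[r,280:380])[0].mean()+280,r) for r in(225,250,270)]
ct=[]
for r in range(270,315,8):
    c=np.nonzero(rt[r,235:275])[0]+235; ct.append((c.mean(),r))
for z in(15,25,35,45,57,65):
    print(z,"u-coord wrist",np.round([onz("wrist",p,z)[:2]@u for p in cw],1),"top",np.round([onz("top",p,z)[:2]@u for p in ct],1))
E
```

```text
15 u-coord wrist [2.2 2.2 2.1] top [6.8 6.5 7.3 8.1 7.8 7.4]
25 u-coord wrist [2.3 2.2 2.2] top [5.7 5.4 6.3 7.1 6.8 6.4]
35 u-coord wrist [2.3 2.3 2.3] top [4.7 4.4 5.2 6.  5.7 5.3]
45 u-coord wrist [2.4 2.4 2.3] top [3.6 3.4 4.2 4.9 4.7 4.3]
57 u-coord wrist [2.5 2.4 2.4] top [2.4 2.1 2.9 3.7 3.4 3. ]
65 u-coord wrist [2.5 2.5 2.5] top [1.6 1.3 2.1 2.8 2.6 2.2]
```

View pics/w4.png

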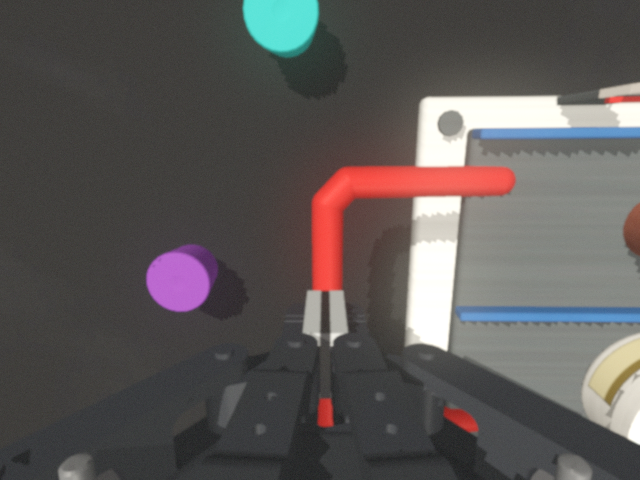

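```bash
python3 - <<'E'
from h import *
def tri(*obs):
    A=np.zeros((3,3));v=np.zeros(3)
    for c,p in obs:
        o,d=ray(c,p);d=d/np.linalg.norm(d);P=np.eye(3)-np.outer(d,d);A+=P;v+=P@o
    return np.linalg.solve(A,v).round(1)
print("far corner",tri(("top",(246,260)),("scene",(281,287))))
print("near corner",tri(("top",(261,321)),("scene",(326,321))))
for c in("top","scene"):
    im=cv2.imread(f"pics/{c}0.png");y=slice(230,350);x=slice(230,370)
    cv2.imwrite(f"pics/{c}c.png",cv2.resize(im[y,x],None,fx=4,fy=4))
print("far rod end", tri(("top",(285,250)),("wrist",(510,181))), "far corner tw",tri(("top",(246,260)),("wrist",(328,194))))
print("tip pixel TCP", np.round(proj("wrist",get_obs()["ee_pos"])))
E
```

```text
far corner [568.7 146.9  53.9]
near corner [471.  120.6  56.5]
far rod end [589.9  83.9  47.5] far corner tw [569.2 150.7  46.2]
tip pixel TCP [321. 290.]
```

```bash
python3 - <<'E'
import cv2,numpy as np
a=cv2.imread("pics/scenec.png");
from h import *
s=get_image("scene");b=cv2.resize(s[190:340,240:390,::-1],(600,600),interpolation=cv2.INTER_CUBIC)
cv2.imwrite("pics/s4.png",b)
E
```

```text
(no output)
```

View pics/s4.png

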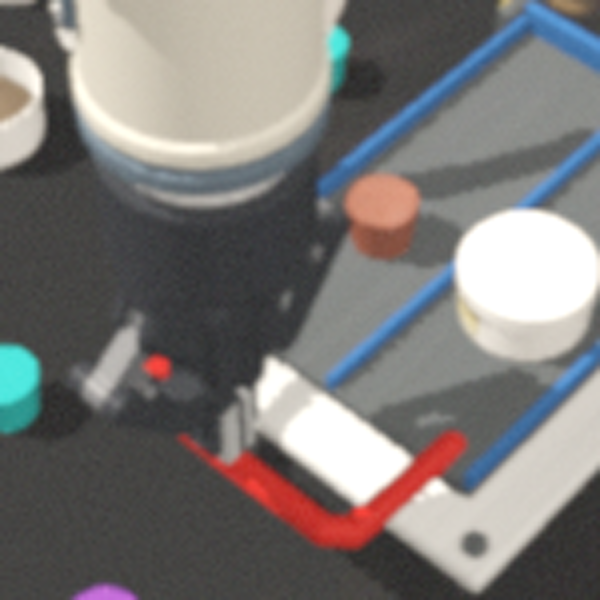

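```bash
python3 - <<'E'
from h import *
p=get_obs()["ee_pos"]
for dz in(0,10,20,30,40): 
    q=np.array(proj("scene",p+[0,0,dz]));print(dz,((q-[240,190])*4).round(),np.round(proj("wrist",p+[0,0,dz])),np.round(proj("top",p+[0,0,dz])))
b=np.array([.967,.256,0])
print("bar@57 at tcp b",((np.array(proj("scene",np.array([524-.5,141.5,57])))-[240,190])*4).round())
E
```

```text
0 [225. 479.] [321. 290.] [248. 288.]
10 [224. 464.] [321. 299.] [248. 288.]
20 [223. 450.] [321. 309.] [247. 287.]
30 [222. 435.] [320. 320.] [246. 287.]
40 [222. 420.] [320. 332.] [245. 286.]
bar@57 at tcp b [230. 454.]
```

The fingers shut fully, and both views show the tips ending at the bar's top edge, so the grasp was too high. I'll open, go 2 cm lower and close again.

Emit:
arm_command(targets=[0,0,-0.5,0,0,0,4.5,0,0.15,0,0,0,0,4.5,0,0,0,0,0,0,4.5,0,0,0,0,0,0,4.5,0,0,1,0,0,0,4.5,0,0,0.8,0,0,0,4.5,0,0,0.7,0,0,0,4.5,0,0,0,0,0,0,4.5], squeeze=25)

```text
time: 6.0
ee_pos: [523.6, 142.2, 19.2]
orientation: [3.115, 0.406, -0.004]
contact_force: [0.5, -0.0, -0.1]
finger_gap: 0.526
```

Emit:
arm_command(targets=[0,0,0,0,0,0,0.5,0,0,0,0,0,0,0.5,0,0,0,0,0,0,0.5,0,0,0,0,0,0,0.5,0,0,0,0,0,0,0.5,0,0,0,0,0,0,0.5])

```text
time: 6.6
ee_pos: [524.7, 143.1, 20.9]
orientation: [-3.115, -0.405, -0.001]
contact_force: [-1.2, 4.7, -1.2]
finger_gap: 0.123
```

The gap is now 10.5 mm, so the bar is held. I lift along the arc to about 0.16 rad.

Emit:
arm_command(targets=[0,0.03,-0.46,0,0,0,0.5,0,0.03,-0.46,0,0,0,0.5,0,0.04,-0.46,0,0,0,0.5,0,0.04,-0.46,0,0,0,0.5,0,0.05,-0.46,0,0,0,0.5,0,0.06,-0.46,0,0,0,0.5,0,0.07,-0.46,0,0,0,0.5,0,0.07,-0.46,0,0,0,0.5,0,0.08,-0.46,0,0,0,0.5,0,0.09,-0.46,0,0,0,0.5])

```text
time: 7.6
ee_pos: [526.0, 137.9, 66.5]
orientation: [-3.114, -0.405, -0.0]
contact_force: [0.7, 7.8, -7.9]
finger_gap: 0.124
```

```bash
cat > look.py <<'E'
from h import *
o=get_obs();print("t",round(o["time"],2),o["ee_pos"].round(1),"F",o["contact_force"].round(1),"gap",round(o["finger_gap"],3))
get_image("top")
u=np.array([-.256,.967,0])
H=np.array([523.5,142,57])-290*u
for n in("lidded_tin","rubber_stopper"):
    print(n,[(np.round(d["at"]),round(d["conf"],2),"along",round((d["at"]-H)@u)) for d in find_in(n,"top") if d["at"][2]>35 or n=="lidded_tin"])
E
python3 look.py
```

```text
t 7.6 [526.  137.9  66.5] F [ 0.7  7.8 -7.9] gap 0.124
lidded_tin [(array([524.,  -2., 104.]), 0.91, 'along', 150)]
rubber_stopper [(array([564., -38.,  64.]), 0.73, 'along', 105), (array([589.,  22., 103.]), 0.64, 'along', 157)]
```

Emit:
arm_command(targets=[0,0.05,-0.38,0,0,0,0.5,0,0.06,-0.38,0,0,0,0.5,0,0.07,-0.38,0,0,0,0.5,0,0,0,0,0,0,0.5,0,0,0,0,0,0,0.5,0,0,0,0,0,0,0.5])

```text
time: 8.35
ee_pos: [526.7, 135.4, 78.6]
orientation: [-3.115, -0.405, -0.001]
contact_force: [-1.1, 2.9, 3.3]
finger_gap: 0.123
```

```bash
python3 look.py
```

```text
t 8.35 [526.7 135.4  78.6] F [-1.1  2.9  3.3] gap 0.123
lidded_tin [(array([525.,  -5., 111.]), 0.72, 'along', 148)]
rubber_stopper [(array([592.,  18., 109.]), 0.78, 'along', 152)]
```

Emit:
arm_command(targets=[0,0.06,-0.28,0,0,0,0.5,0,0.07,-0.28,0,0,0,0.5,0,0,0,0,0,0,0.5,0,0,0,0,0,0,0.5,0,0,0,0,0,0,0.5])

```text
time: 9.0
ee_pos: [527.0, 134.2, 83.5]
orientation: [-3.115, -0.406, -0.0]
contact_force: [1.2, 5.3, -2.8]
finger_gap: 0.124
```

```bash
python3 look.py
```

```text
t 9.0 [527.  134.2  83.5] F [ 1.2  5.3 -2.8] gap 0.124
lidded_tin [(array([524.,  -9., 114.]), 0.84, 'along', 144)]
rubber_stopper [(array([592.,  19., 112.]), 0.65, 'along', 153)]
```

Emit:
arm_command(targets=[0,0.07,-0.28,0,0,0,0.5,0,0.08,-0.28,0,0,0,0.5,0,0,0,0,0,0,0.5,0,0,0,0,0,0,0.5,0,0,0,0,0,0,0.5])

```text
time: 9.65
ee_pos: [527.4, 132.7, 89.2]
orientation: [-3.115, -0.406, -0.0]
contact_force: [1.4, 4.3, -2.8]
finger_gap: 0.126
```

```bash
python3 look.py
```

```text
t 9.65 [527.4 132.7  89.2] F [ 1.4  4.3 -2.8] gap 0.126
lidded_tin []
rubber_stopper [(array([590.,  15., 112.]), 0.69, 'along', 150)]
```

```bash
python3 look.py; python3 - <<'E'
from h import *
a=get_image("top");print([(d["at"].round() if hasattr(d["at"],"round") else d["at"],d["conf"]) for d in find_in("lidded_tin","top")])
get_image("scene");print([(np.round(d["at"]),d["conf"]) for d in find_in("lidded_tin","scene")])
E
```

```text
t 9.8 [527.4 132.7  89.2] F [-0.3  3.9 -2.6] gap 0.122
lidded_tin [(array([525.,  -9., 112.]), 0.75, 'along', 144)]
rubber_stopper [(array([591.,  15., 114.]), 0.63, 'along', 150)]
[([522.8, -3.4, 118.0], 0.62)]
[(array([514.,  -6., 112.]), 0.77)]
```

Not slipped yet. θ is about 0.24, so I keep going in 0.02 rad steps.

Emit:
arm_command(targets=[0,0.08,-0.28,0,0,0,0.5,0,0.08,-0.28,0,0,0,0.5,0,0,0,0,0,0,0.5,0,0,0,0,0,0,0.5,0,0,0,0,0,0,0.5])

```text
time: 10.65
ee_pos: [527.8, 131.2, 94.9]
orientation: [-3.115, -0.406, -0.0]
contact_force: [1.4, 5.3, -2.6]
finger_gap: 0.129
```

```bash
python3 look.py
```

```text
t 10.65 [527.8 131.2  94.9] F [ 1.4  5.3 -2.6] gap 0.129
lidded_tin [(array([524.,  -9., 118.]), 0.97, 'along', 144)]
rubber_stopper [(array([592.,  16., 118.]), 0.71, 'along', 151)]
```

Emit:
arm_command(targets=[0,0.09,-0.28,0,0,0,0.5,0,0.09,-0.27,0,0,0,0.5,0,0,0,0,0,0,0.5,0,0,0,0,0,0,0.5,0,0,0,0,0,0,0.5])

```text
time: 11.3
ee_pos: [528.2, 129.5, 100.4]
orientation: [-3.115, -0.406, -0.0]
contact_force: [0.5, 5.7, -1.4]
finger_gap: 0.129
```

```bash
python3 look.py
```

```text
t 11.3 [528.2 129.5 100.4] F [ 0.5  5.7 -1.4] gap 0.129
lidded_tin [(array([525., -12., 122.]), 0.87, 'along', 141)]
rubber_stopper [(array([590.,  15., 118.]), 0.85, 'along', 151)]
```

Emit:
arm_command(targets=[0,0.1,-0.28,0,0,0,0.5,0,0.1,-0.27,0,0,0,0.5,0,0,0,0,0,0,0.5,0,0,0,0,0,0,0.5,0,0,0,0,0,0,0.5])

```text
time: 11.95
ee_pos: [528.7, 127.7, 105.9]
orientation: [-3.115, -0.406, -0.0]
contact_force: [1.0, 6.6, -2.0]
finger_gap: 0.125
```

```bash
python3 look.py
```

```text
t 11.95 [528.7 127.7 105.9] F [ 1.   6.6 -2. ] gap 0.125
lidded_tin []
rubber_stopper [(array([593.,  13., 123.]), 0.75, 'along', 148)]
```

```bash
cat > look2.py <<'E'
from look import *
get_image("scene");print("scene",[(np.round(d["at"]),round(d["conf"],2)) for d in find_in("lidded_tin","scene")])
E
python3 look2.py
```

```text
t 12.1 [528.7 127.7 105.9] F [ 0.5  6.3 -1.6] gap 0.126
lidded_tin [(array([525., -15., 122.]), 0.89, 'along', 138)]
rubber_stopper [(array([594.,  14., 123.]), 0.84, 'along', 148)]
scene [(array([513.,  -4., 119.]), 0.56)]
```

Emit:
arm_command(targets=[0,0.1,-0.27,0,0,0,0.5,0,0.1,-0.27,0,0,0,0.5,0,0,0,0,0,0,0.5,0,0,0,0,0,0,0.5,0,0,0,0,0,0,0.5])

```text
time: 12.85
ee_pos: [529.2, 125.9, 111.3]
orientation: [-3.115, -0.405, -0.0]
contact_force: [0.2, 6.3, -2.5]
finger_gap: 0.126
```

```bash
python3 look2.py
```

```text
t 12.85 [529.2 125.9 111.3] F [ 0.2  6.3 -2.5] gap 0.126
lidded_tin [(array([524., -14., 124.]), 0.79, 'along', 139)]
rubber_stopper [(array([594.,  12., 124.]), 0.91, 'along', 146)]
scene [(array([513.,  -9., 121.]), 0.87)]
```

Emit:
arm_command(targets=[0,0.11,-0.27,0,0,0,0.5,0,0.11,-0.27,0,0,0,0.5,0,0,0,0,0,0,0.5,0,0,0,0,0,0,0.5,0,0,0,0,0,0,0.5])

```text
time: 13.6
ee_pos: [529.7, 123.9, 116.7]
orientation: [-3.114, -0.405, -0.0]
contact_force: [0.0, 7.3, -1.3]
finger_gap: 0.125
```

```bash
python3 look2.py
```

```text
t 13.6 [529.7 123.9 116.7] F [ 0.   7.3 -1.3] gap 0.125
lidded_tin [(array([525., -14., 130.]), 0.85, 'along', 139)]
rubber_stopper [(array([594.,  12., 128.]), 0.77, 'along', 146)]
scene [(array([515.,  -9., 125.]), 0.87)]
```

Emit:
arm_command(targets=[0,0.09,-0.27,0,0,0,0.5,0,0.1,-0.27,0,0,0,0.5,0,0,0,0,0,0,0.5,0,0,0,0,0,0,0.5,0,0,0,0,0,0,0.5])

```text
time: 14.35
ee_pos: [530.2, 121.9, 122.1]
orientation: [-3.115, -0.405, -0.0]
contact_force: [0.6, 5.8, -1.3]
finger_gap: 0.125
```

```bash
python3 look2.py
```

```text
t 14.35 [530.2 121.9 122.1] F [ 0.6  5.8 -1.3] gap 0.125
lidded_tin [(array([523., -17., 131.]), 0.71, 'along', 137)]
rubber_stopper [(array([594.,  11., 131.]), 0.94, 'along', 145)]
scene [(array([514., -11., 127.]), 0.82)]
```

Emit:
arm_command(targets=[0,0.11,-0.27,0,0,0,0.5,0,0.12,-0.27,0,0,0,0.5,0,0,0,0,0,0,0.5,0,0,0,0,0,0,0.5,0,0,0,0,0,0,0.5])

```text
time: 15.1
ee_pos: [530.8, 119.7, 127.5]
orientation: [-3.115, -0.405, -0.0]
contact_force: [-0.9, 7.4, -1.6]
finger_gap: 0.123
```

```bash
python3 look2.py
```

```text
t 15.1 [530.8 119.7 127.5] F [-0.9  7.4 -1.6] gap 0.123
lidded_tin [(array([524., -17., 134.]), 0.73, 'along', 136)]
rubber_stopper [(array([595.,   8., 134.]), 0.91, 'along', 142)]
scene []
```

Emit:
arm_command(targets=[0,0.11,-0.27,0,0,0,0.5,0,0.12,-0.26,0,0,0,0.5,0,0,0,0,0,0,0.5,0,0,0,0,0,0,0.5,0,0,0,0,0,0,0.5])

```text
time: 15.85
ee_pos: [531.4, 117.4, 132.8]
orientation: [-3.115, -0.405, -0.0]
contact_force: [-0.2, 7.4, -1.4]
finger_gap: 0.125
```

```bash
python3 look2.py
```

```text
t 15.85 [531.4 117.4 132.8] F [-0.2  7.4 -1.4] gap 0.125
lidded_tin [(array([524., -19., 136.]), 0.65, 'along', 135)]
rubber_stopper [(array([598.,   9., 137.]), 0.86, 'along', 142)]
scene [(array([516., -14., 132.]), 0.83)]
```

Emit:
arm_command(targets=[0,0.12,-0.26,0,0,0,0.5,0,0.12,-0.26,0,0,0,0.5,0,0,0,0,0,0,0.5,0,0,0,0,0,0,0.5,0,0,0,0,0,0,0.5])

```text
time: 16.6
ee_pos: [532.0, 115.1, 138.0]
orientation: [-3.115, -0.405, -0.0]
contact_force: [1.3, 6.8, -1.5]
finger_gap: 0.124
```

```bash
python3 look2.py
```

```text
t 16.6 [532.  115.1 138. ] F [ 1.3  6.8 -1.5] gap 0.124
lidded_tin [(array([526., -25., 137.]), 0.79, 'along', 128)]
rubber_stopper [(array([597.,   4., 137.]), 0.93, 'along', 138)]
scene [(array([519., -27., 129.]), 0.8)]
```

The tin seems to be starting to slide, so I hold and watch.

Emit:
arm_command(targets=[0,0,0,0,0,0,0.5,0,0,0,0,0,0,0.5,0,0,0,0,0,0,0.5,0,0,0,0,0,0,0.5,0,0,0,0,0,0,0.5])

```text
time: 17.35
ee_pos: [532.0, 115.1, 138.0]
orientation: [-3.115, -0.405, -0.0]
contact_force: [0.6, 7.0, -0.5]
finger_gap: 0.123
```

```bash
python3 look2.py
```

```text
t 17.35 [532.  115.1 138. ] F [ 0.6  7.  -0.5] gap 0.123
lidded_tin [(array([543., -73., 113.]), 0.73, 'along', 78)]
rubber_stopper []
scene [(array([535., -82., 102.]), 0.78)]
```

Emit:
arm_command(targets=[0,0,0,0,0,0,0.5,0,0,0,0,0,0,0.5,0,0,0,0,0,0,0.5,0,0,0,0,0,0,0.5,0,0,0,0,0,0,0.5,0,0,0,0,0,0,0.5])

```text
time: 18.2
ee_pos: [532.0, 115.1, 138.0]
orientation: [-3.115, -0.405, -0.0]
contact_force: [0.8, 6.4, -1.6]
finger_gap: 0.126
```

```bash
python3 look2.py; python3 - <<'E'
from h import *
t=.42;u=np.array([-.256,.967,0]);H=np.array([523.5,142,45])-290*u
b=np.array([.967,.256,0]);n=u*-np.sin(t)+np.array([0,0,np.cos(t)]);s=u*np.cos(t)+np.array([0,0,np.sin(t)])
print("expected tin top at stop",H+41*s+(6+34)*n-38*b)
E
```

```text
t 18.2 [532.  115.1 138. ] F [ 0.8  6.4 -1.6] gap 0.126
lidded_tin []
rubber_stopper [(array([594.,   3., 141.]), 0.79, 'along', 137)]
scene [(array([ 543., -110.,   92.]), 0.94)]
expected tin top at stop [ 555.58568552 -127.72893711   98.24173619]
```

```bash
python3 - <<'E'
from h import *
a=get_image("scene");b=get_image("top")
c=lambda i,x,y:cv2.resize(i[y:y+200,x:x+200,::-1],(400,400),interpolation=cv2.INTER_CUBIC)
cv2.imwrite("pics/m.png",np.hstack([c(a,270,150),c(b,240,180)]))
E
python3 look2.py
```

```text
t 18.55 [532.  115.1 138. ] F [ 0.2  7.3 -2.4] gap 0.124
lidded_tin [(array([ 552., -115.,   99.]), 0.56, 'along', 34)]
rubber_stopper [(array([594.,   3., 137.]), 0.93, 'along', 138)]
scene [(array([ 546., -108.,   90.]), 0.86)]
```

View pics/m.png

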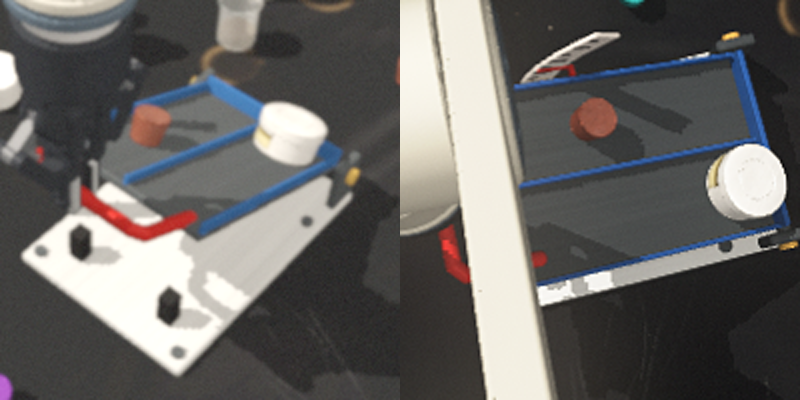

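The picture shows the tin against the blue stop in the near lane and the stopper still up in its lane. I release and back off straight up.

Emit:
arm_command(targets=[0,0,0,0,0,0,1.5,0,0,0,0,0,0,2.5,0,0,0,0,0,0,4,0,0,0,0,0,0,4,0,0,0,0,0,0,4,0,0,0,0,0,0,4])

```text
time: 19.4
ee_pos: [532.0, 114.6, 138.0]
orientation: [3.115, 0.406, -0.0]
contact_force: [-0.5, -0.2, 0.2]
finger_gap: 0.469
```

Emit:
arm_command(targets=[0,0,-0.5,0,0,0,4,0,0,-1,0,0,0,4,0,0,-1.5,0,0,0,4,0,0,-2,0,0,0,4,0,0,-2,0,0,0,4,0,0,-2,0,0,0,4,0,-1,-2,0,0,0,4,0,-2,-1,0,0,0,4,0,-2,0,0,0,0,4,0,0,0,0,0,0,4])

```text
time: 20.4
ee_pos: [519.1, 164.8, 259.4]
orientation: [-3.114, -0.408, -0.003]
contact_force: [-0.0, -1.0, -0.1]
finger_gap: 0.472
```

```bash
python3 look2.py; python3 - <<'E'
from h import *
a=get_image("scene");b=get_image("top")
c=lambda i,x,y:cv2.resize(i[y:y+200,x:x+200,::-1],(400,400),interpolation=cv2.INTER_CUBIC)
cv2.imwrite("pics/m2.png",np.hstack([c(a,250,150),c(b,240,180)]))
E
```

```text
t 20.4 [519.1 164.8 259.4] F [-0.  -1.  -0.1] gap 0.472
lidded_tin [(array([ 554., -114.,   94.]), 0.78, 'along', 34)]
rubber_stopper [(array([592.,   4., 137.]), 0.8, 'along', 139)]
scene [(array([ 542., -110.,   90.]), 0.68)]
```

View pics/m2.png

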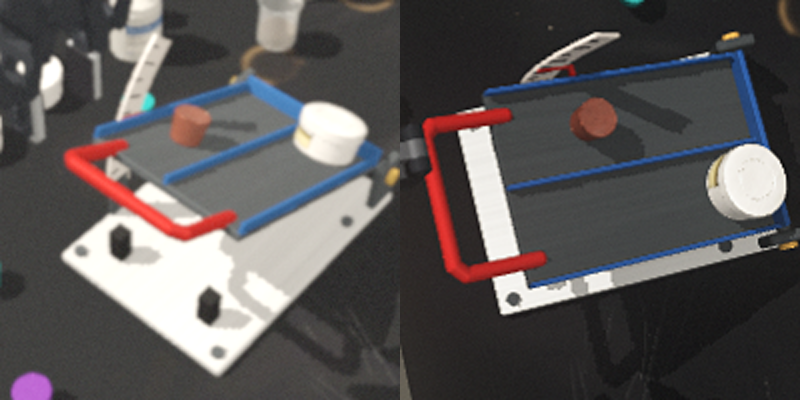

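The ramp stands tilted, the tin is at the stop, the stopper hasn't moved and the gripper is clear of the bar.

```bash
python3 -c "
from plant import *
print(robot.job_done())"
```

```text
the job is handed in; nothing more can be done
None
```

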